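# Close the rim clamp over its guard with the bent rod

### The arm

A 6-joint arm with a two-finger parallel gripper is mounted at the origin on the work surface. World frame = base frame: x ahead of the robot, y to its left, z up, the work surface at z = 0. Lengths are in m, angles in rad, forces in N, time in s.
With the tool pointing down it reaches from about 0.35 to 0.775 m from the base axis. Payload 7.3 kg.
Tool frame: the origin (TCP) lies where the fingers leave the gripper's body, on its centre line; the fingertips stand 66 mm ahead of it and the grasp point (between the pads) lies 47 mm ahead of it (robot.tips_ahead is the distance from the TCP to the fingertips, in m); z points along the fingers, y is the line along which they close (so a half turn about z gives the same grasp; the last joint's range is limited). The gripper opens to 92 mm and grips with 3 to 60 N. Pads are 19 mm wide; open, the fingers measure 130 mm over their backs; the gripper's body (75 mm by 190 mm) begins 47 mm behind the grasp point.
Start: joints at [1.08, 0.342, 1.524, -0, 1.275, -0.146], TCP at [0.177, 0.494, 0.292] pointing down, gripper open.
Joint ranges: [-2.53, 2.53], [-0.77, 2.02], [0.04, 2.7], [-1, 4.14], [0.28, 2.66], [-3.11, 3.11]. Speed limits (rad/s): [2.57, 2.57, 3.14, 3.14, 3.14, 3.14].

### API

Orientations are given as [roll, pitch, yaw] about the fixed x, y, z axes, in that order (R = Rz(yaw) Ry(pitch) Rx(roll)).
In Python, from cell import robot gives the robot as it stands.
- The arm moves only by the shell command python3 -m inch 'ROWS' [FORCE]. ROWS is a JSON object of lists of equal length, an entry for each row: "travel": the shift along the tool's x, y, z in mm, a list of three; "turn": the turn about the tool's z in units of 5 degrees (1.0 is 5 degrees); "claw": the closure, from -1 (fully open) to 1 (shut). A call has 1 to 12 rows; each row is the pose to reach, as a shift and turn from the pose commanded when the call began, along the tool's axes at that moment; what a row does not reach only later rows make up. A row lasts 1/10 s, in which the tool goes at most 50 mm and 8.59 degrees, less where a joint would pass 70% of its speed; a pose out of reach is approached as far as the arm can. A call with a gripper value outside its range is refused whole. The fingers move at their own pace and stop on an object; FORCE is the grip in N (left out, the last holds). Time passes only in rows, so rows that repeat a pose let the fingers close. It gives the time, the measured TCP pose, the force, the opening and the grip force at its end, in the units of the state.
- robot.observe(): the state, without advancing time (a new reading comes with each control period).
- robot.read_camera(name): name is "side" or "top"; returns a dict with "pixels" (420x560x3 uint8, red, green, blue), "fx", "fy", "cx", "cy" (pixels), "k1" (the pictures are not rectified: a ray, as slopes to the right and down, at radius r is drawn at 1 + k1 r^2 times it, then the intrinsics apply), "cam_to_world" (4x4, takes a point from camera to world coordinates). Camera axes: x right, y down, z forward; pixel columns grow to the right and rows downward; lengths in m; the calibration is good to about 2 mm. A picture is of the moment at which its call begins. There is no depth.
- robot.hand_in(): hands the job in; it is judged then, once.
The state is a dict: "time": time; "qpos": joint angles; "qvel": joint speeds; "joint_efforts": joint torques, N m; "tool_pos": TCP position; "tool_rot": TCP orientation; "contact_force": force on the tool from outside, world axes, zero at the start; "torque": the same for the moment, N m; "opening": finger opening in m; "grip_force": force on a finger pad.
Only numpy, scipy, OpenCV 4.12 (cv2) and the standard library are available. Lean on these libraries where they do the work, as an engineer would, in place of code of your own. Each camera call takes 0.05 s, during which the arm holds its last target. There are 200 camera calls.

### The job

Take the bent rod from its rack, reach over the yellow guard with it, hook its leg behind the red lever and draw the lever towards the robot until you feel it fully home against its stop, whose setting differs each time. Keep it pulled there steadily with about 12 N (at least 9 N) for one second, never pulling harder than 18 N, then lift the rod clear and lay it back in its rack with the leg hanging down. Move the lever only with the rod, do not lean on the guard, and leave the other things on the bench where they are.

Things in the scene. Friction and masses are not known exactly. Their poses are not given: they have to be found in the camera images.
- rod_grip (a point): Centre of the bent rod's pale wooden grip: 56 long (x) x 22 wide (y) x 34 mm high (z); take it across the 22 mm from above. x points along the rod to its bent end, z up; in the rack the rod is level, its leg hanging down. Held strongly it stays put; in a weak grip it turns when it pulls. Not measured while held.
- rod: Bent steel rod, 10 mm thick, 0.2 to 0.33 kg; origin and axes as rod_grip. It runs through the grip's centre along x from -85 to +160 mm, where it bends square down (-z): this leg's axis is at x = 160 mm, its tip 95 mm below the rod's axis. Centre of mass about 25 mm ahead of the origin.
- rack: Fixed rack of the rod. Origin: underside centre, on the table; x the way the rod points. Plywood foot 160 x 90 mm; steel posts, 12 mm thick, at x = -62 and 62 mm, each with a V rest (45 degree arms, 149 mm high, 42 mm apart at the top). The rod lies in both with its axis 135 mm above the table, the grip about midway between the posts.
- station: Fixed clamp station: grey plate 450 x 240 mm, 12 mm thick. Origin: on the table, below the middle of the guard; x points from the guard to the lever, away from the robot; z up. Under the lever a steel housing, 50 mm wide, reaches 32 mm above the table, x = 40 to 165 mm. From x = 180 mm stands a clamped wooden rim, up to 80 mm above the table.
- guard: Yellow upright guard panel at station x = 0, along station y: 8 mm thick (14 mm at the ends), 240 mm wide, top edge 110 mm above the table. Origin: on the plate, below its middle. Do not lean on it (10 N at most).
- lever: Red upright flag behind the guard, 40 mm wide (y), 8 mm thick (x), 35 to 90 mm above the table. Origin: middle of its far (+x) face, 15 mm below its top; axes as the station's. It slides along station x at about 3 N and stays where left. It starts at x = 89 to 133 mm and must be drawn 17 to 45 mm to a hard stop, not measured, that lies anywhere from x = 72 to 88 mm.
- clip0: Dark wooden peg clip, 72 x 10 x 13 mm, lying on the station's plate beside the lever. To be left alone. Origin: centre of its underside.
- clip1: Dark wooden peg clip, 72 x 10 x 13 mm, lying on the bench. To be left alone. Origin: centre of its underside.
- clip2: Dark wooden peg clip, 72 x 10 x 13 mm, lying on the bench. To be left alone. Origin: centre of its underside.
- glue: White glue bottle, 56 mm across, 150 mm high. To be left alone. Origin: centre of its underside.
- sander: Cork sanding block 110 x 60 x 35 mm. To be left alone. Origin: centre of its underside.
- chisel: Screwdriver with a red handle lying on the bench. To be left alone.
- spare_rim: Loose wooden ukulele rim, 240 x 155 mm, 62 mm high. To be left alone. Origin: centre of its underside.
There are look-alikes about, which are no part of the job. What is shaped like the rack but orange or purple is not meant.

How it is judged:
On the way, in this order (a step that is already met when the one before it is completed fails the run):
1. the rod is lifted out of its rack (z of rod_grip in the frame of rack above 0.16 m and contact force between rod and rack below 0.1 N), for 0.1 s.
2. the lever is held home against its stop by the rod, at rest, with 9 to 18 N, for a second (x of lever in the frame of station below 0.0895 m and linear speed of lever below 0.01 m/s and contact force between rod and lever between 9 and 18 N), for 0.9 s.
At the end, for the whole second after the job is handed in: The lever is left drawn home (origin below station x = 89.5 mm) and the rod lies at rest in both V rests of its rack, leg down: grip within 28 mm of midway along the rack, 10 mm sideways, 128 to 142 mm high, within 0.12 rad of upright and of the line of the rack (either way round) (x of lever in the frame of station below 0.0895 m and x of rod_grip in the frame of rack between -0.028 and 0.028 m and y of rod_grip in the frame of rack between -0.01 and 0.01 m and z of rod_grip in the frame of rack between 0.128 and 0.142 m and angle between rod's own z axis and vertical below 0.12 rad and angle between the x axis of rod and the x axis of rack, either way round below 0.12 rad and linear speed of rod below 0.02 m/s and contact force between rod and lever below 0.1 N); the robot touches nothing.
It fails at once if the lever is pulled with more than 18 N (contact force between rod and lever above 18 N).
It fails at once if the gripper or arm touches the lever (contact force between any of the fingers, the arm and lever above 1 N).
It fails at once if the guard is leaned on with more than 10 N (contact force between anything else and guard above 10 N).
It fails at once if another thing on the bench is moved by more than 30 mm (distance of any of clip0, clip1, clip2, glue, sander, chisel, spare_rim from where it was at the start of the episode above 0.03 m).
It also fails if it takes over 72 s, if anything falls off the work surface, if the arm or the gripper's body presses on something with over 40 N, if the wrist force passes 120 N, or if a joint passes its speed limit or range.

## Working session

There is one attempt and no reset: what is moved stays moved. The work goes in short steps, Python scripts to look and compute and a shell command to move; the robot and the scene stay as the last step left them, time stands still between calls to the robot, and variables do not carry over. Pictures are saved under pics/ and viewed, at most 10 in all, crops included, and the job is handed in when it is done.

```bash
mkdir -p pics; ls; cat > h.py <<'E'
import numpy as np, cv2, pickle
from cell import robot
def snap(n,tag):
    c=robot.read_camera(n); cv2.imwrite(f'pics/{tag}.png',c['pixels'][:,:,::-1]); pickle.dump(c,open(f'{tag}.pkl','wb')); return c
def load(tag): return pickle.load(open(f'{tag}.pkl','rb'))
def ray(c,u,v):
    x,y=(u-c['cx'])/c['fx'],(v-c['cy'])/c['fy']
    a,b=x,y
    for _ in range(20):
        s=1+c['k1']*(a*a+b*b); a,b=x/s,y/s
    M=np.array(c['cam_to_world']); return M[:3,3],M[:3,:3]@np.array([a,b,1.])
def atz(c,u,v,z):
    o,d=ray(c,u,v); return o+d*(z-o[2])/d[2]
def proj(c,p):
    M=np.linalg.inv(np.array(c['cam_to_world'])); q=M[:3,:3]@np.array(p)+M[:3,3]
    a,b=q[0]/q[2],q[1]/q[2]; s=1+c['k1']*(a*a+b*b)
    return np.array([c['cx']+c['fx']*a*s,c['cy']+c['fy']*b*s])
def tri(l):
    A=np.zeros((3,3));B=np.zeros(3)
    for c,u,v in l:
        o,d=ray(c,u,v);d=d/np.linalg.norm(d);P=np.eye(3)-np.outer(d,d);A+=P;B+=P@o
    return np.linalg.solve(A,B)
E
python3 - <<'E'
from h import *
for n in('side','top'):
    c=snap(n,n+'0'); print(n,c['fx'],c['k1'],np.round(c['cam_to_world'],3).tolist())
print(robot.observe())
E
```

```text
pics
side 473.19141003288706 -0.10409444463674189 [[0.99, -0.06, 0.127, 0.321], [-0.139, -0.528, 0.838, -1.268], [0.016, -0.847, -0.531, 0.867], [0.0, 0.0, 0.0, 1.0]]
top 483.90723310669546 -0.11989245425080915 [[-0.004, -0.996, 0.085, 0.404], [-1.0, 0.004, 0.003, -0.09], [-0.003, -0.085, -0.996, 1.565], [0.0, 0.0, 0.0, 1.0]]
{'time': 0.1, 'qpos': array([ 1.08000177e+00,  3.42635168e-01,  1.52486973e+00, -2.22641772e-05,
        1.27542348e+00, -1.46009336e-01]), 'qvel': array([-0.00053692, -0.00180036, -0.0020602 , -0.00023018,  0.00011994,
       -0.00142829]), 'joint_efforts': array([ 3.01260443e-03, -4.32004666e+01, -2.44695050e+01,  7.19871302e-02,
        5.25920524e-02, -6.31755529e-05]), 'tool_pos': array([0.17731164, 0.49387421, 0.29164176]), 'tool_rot': array([-3.14026804e+00, -1.73271121e-04,  2.79681381e+00]), 'contact_force': array([0.02748784, 0.15278535, 0.17726289]), 'torque': array([-0.00103419, -0.04906638, -0.05051177]), 'grip_force': 0.0, 'opening': 0.09172452708325807}
```

View pics/top0.png

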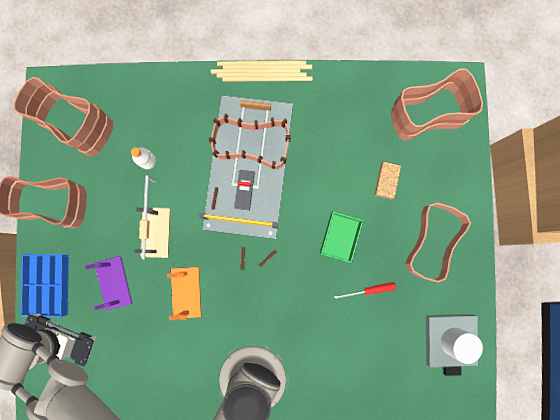

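View pics/side0.png

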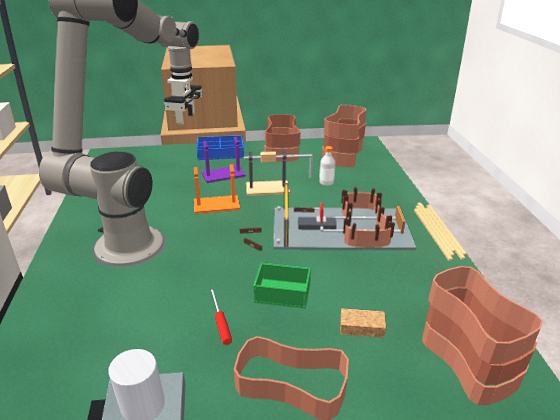

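The top view shows the rod at (143,258)→(148,177), and the rack's foot at (155,232). The guard runs (203,217)–(275,227), with the red lever near (245,184). Enlarged crops come next.

```bash
python3 - <<'E'
import cv2
a=cv2.imread('pics/top0.png')[160:270,120:300]; cv2.imwrite('pics/topc.png',cv2.resize(a,None,fx=4.4,fy=4.4,interpolation=cv2.INTER_CUBIC))
a=cv2.imread('pics/side0.png')[140:260,190:350]; cv2.imwrite('pics/sidec.png',cv2.resize(a,None,fx=5,fy=5,interpolation=cv2.INTER_CUBIC))
E
```

```text
(no output)
```

View pics/topc.png

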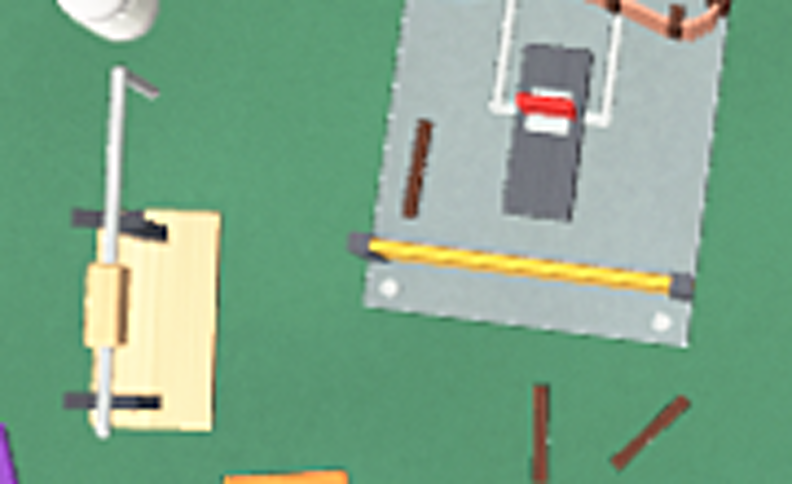

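View pics/sidec.png

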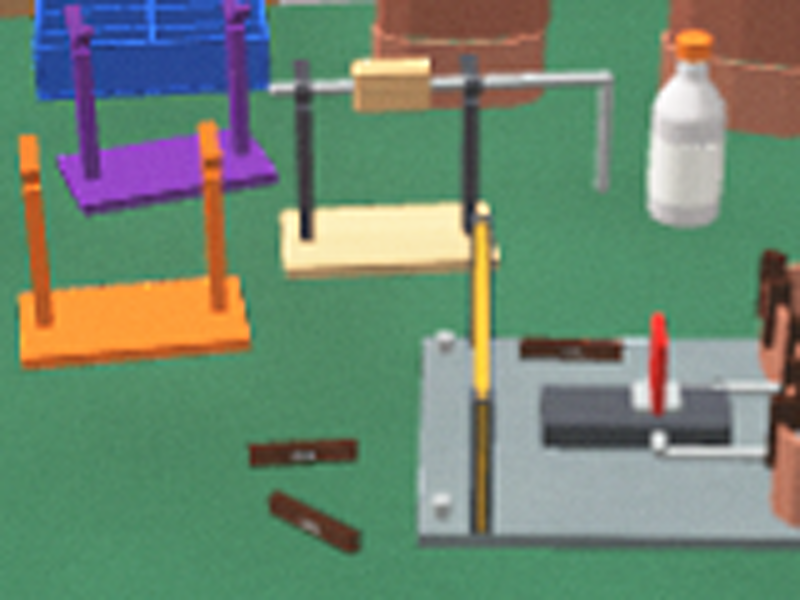

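```bash
python3 - <<'E'
from h import *
t=load('top0');s=load('side0')
T=lambda x,y,z:atz(t,120-.5+(x+.5)/4.4,160-.5+(y+.5)/4.4,z)
S=lambda x,y:(s,190-.5+(x+.5)/5,140-.5+(y+.5)/5)
Tp=lambda x,y:(t,120-.5+(x+.5)/4.4,160-.5+(y+.5)/4.4)
P=lambda n,v:print(n,np.round(v,4))
r0=T(102,436,.135);r1=T(118,70,.135);P('rear',r0);P('bend',r1);d=r1-r0;P('len,yaw',[np.linalg.norm(d),np.arctan2(d[1],d[0])])
P('tri rear',tri([Tp(102,434),S(271,89)]));P('tri bend',tri([Tp(119,71),S(606,76)]));P('tip',tri([Tp(155,93),S(602,188)])); P('tip z.04',T(155,93,.04))
gc=[T(*q,.152) for q in((90,263),(127,263),(123,347),(87,345))];P('grip',np.mean(gc,0));P('grip tri',tri([Tp(107,305),S(395,63)]))
fc=[T(*q,.012) for q in((220,212),(212,431))];P('rackfoot right edge',fc[0]);P('',fc[1]);e=fc[0]-fc[1];P('len,yaw',[np.linalg.norm(e),np.arctan2(e[1],e[0])])
a=T(352,243,.11);b=T(692,286,.11);P('guard L',a);P('guard R',b);e=a-b;P('len,yaw',[np.linalg.norm(e),np.arctan2(e[1],e[0])-np.pi/2])
P('guard mid',(a+b)/2)
l1=T(519,92,.09);l2=T(577,101,.09);P('lever far top L',l1);P('R',l2);P('w',np.linalg.norm(l1-l2))
g=(a+b)/2;e=a-b;yw=np.arctan2(-e[0],e[1]);R=np.array([[np.cos(yw),np.sin(yw)],[-np.sin(yw),np.cos(yw)]])
P('lever in station',R@(((l1+l2)/2-g)[:2]));P('yaw',yw)
pl=[T(*q,.012) for q in((364,306),(687,346))];P('plate',pl);
P('tri lever top',tri([Tp(548,98),S(658,316)]))
P('housing near corners st.',[R@(T(*q,.032)-g)[:2] for q in((504,214),(572,220),(527,45),(594,50))])
for n,q,z in(('bottle',(105,0),.1),('clip0',(417,168),.025),('clip1',(541,432),.013)):P(n,T(*q,z))
E
```

```text
rear [0.389 0.316 0.135]
bend [0.6391 0.3096 0.135 ]
len,yaw [ 0.2501 -0.0256]
tri rear [0.3899 0.3156 0.1368]
tri bend [0.637  0.3079 0.1388]
tip [0.6366 0.3065 0.0465]
tip z.04 [0.6374 0.3082 0.04  ]
grip [0.4773 0.3093 0.152 ]
grip tri [0.4781 0.3077 0.1566]
rackfoot right edge [0.5526 0.2651 0.012 ]
 [0.3916 0.269  0.012 ]
len,yaw [ 0.1611 -0.0242]
guard L [0.5214 0.1504 0.11  ]
guard R [ 0.4909 -0.0835  0.11  ]
len,yaw [ 0.2359 -0.1298]
guard mid [0.5061 0.0335 0.11  ]
lever far top L [0.6286 0.0373 0.09  ]
R [ 0.622  -0.0034  0.09  ]
w 0.0412
lever in station [ 0.1203 -0.001 ]
yaw -0.1298
plate [[ 0.4829  0.1574  0.012 ]
 [ 0.4529 -0.0792  0.012 ]]
tri lever top [0.6206 0.0162 0.1035]
housing near corners st. [[ 0.0393  0.0247]
 [ 0.0411 -0.0248]
 [ 0.1641  0.0246]
 [ 0.1665 -0.0245]]
bottle [0.6949 0.33   0.1   ]
clip0 [0.5829 0.1173 0.025 ]
clip1 [0.3907 0.0272 0.013 ]
```

Everything checks against the given sizes: rod length 250 mm, lever width 41 mm, and lever at station x ≈ 120 mm. The grip is at (0.4775, 0.3095) with yaw -0.025, and the station yaw is -0.13.

```bash
python3 -m inch '{"travel":[[-40,-8,0],[-90,-19,0],[-140,-29,0],[-190,-40,0],[-240,-50,0],[-290,-60,0],[-330,-69,15],[-345,-72,30],[-345,-72,40],[-345,-72,40],[-345,-72,40]],"turn":[-0.5,-1.2,-2,-2.8,-3.66,-3.66,-3.66,-3.66,-3.66,-3.66,-3.66],"claw":[-1,-1,-1,-1,-1,-1,-1,-1,-1,-1,-1]}' 60
python3 - <<'E'
from h import *
snap('top','top1');s=snap('side','side1');print(robot.observe()['tool_pos'],robot.observe()['tool_rot'])
a=cv2.imread('pics/side1.png')[120:240,220:340];b=cv2.imread('pics/top1.png')[160:280,90:210]
cv2.imwrite('pics/c1.png',cv2.resize(np.hstack([a,b]),None,fx=3.3,fy=3.3,interpolation=cv2.INTER_CUBIC))
E
```

```text
time: 1.2
tool_pos: [0.4766, 0.3107, 0.2523]
tool_rot: [3.142, -0.001, 3.118]
contact_force: [-1.4, 0.7, 0.4]
opening: 0.0917
grip_force: 0.0
[0.47694521 0.31090466 0.2531076 ] [3.14083169e+00 1.01022239e-03 3.11819367e+00]
```

View pics/c1.png

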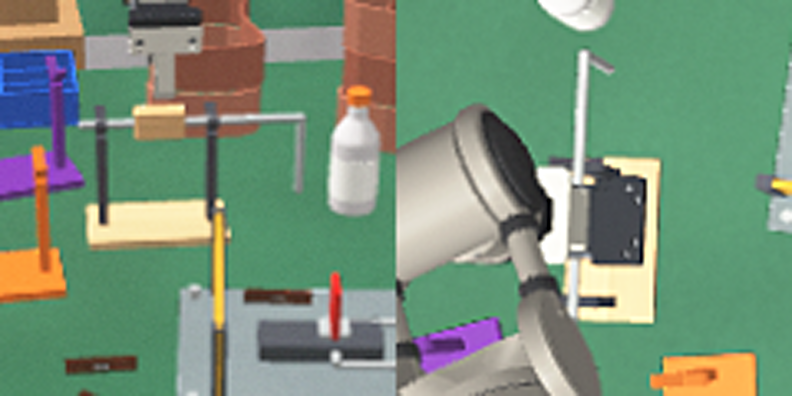

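The gripper stands centred over the grip in both views: side (160,80) above grip (160,120), top over (578,220). Next I lower, check and grip.

```bash
python3 -m inch '{"travel":[[0,0,30],[0,0,55],[0,0,68],[0,0,68],[0,0,68],[0,0,68],[0,0,68],[0,0,68],[0,0,68],[0,0,68],[0,0,68],[0,0,68]],"turn":[0,0,0,0,0,0,0,0,0,0,0,0],"claw":[-1,-1,-1,-1,0,0.5,1,1,1,1,1,1]}' 60
python3 -m inch '{"travel":[[0,0,0],[0,0,0],[0,0,0]],"turn":[0,0,0],"claw":[1,1,1]}' 60
```

```text
time: 2.5
tool_pos: [0.4778, 0.3099, 0.1842]
tool_rot: [3.141, 0.0, 3.116]
contact_force: [-1.7, 12.7, 1.1]
opening: 0.0325
grip_force: 7.0
time: 2.8
tool_pos: [0.4781, 0.3133, 0.1856]
tool_rot: [3.134, 0.003, 3.116]
contact_force: [-1.9, 15.4, 2.1]
opening: 0.0215
grip_force: 60.0
```

```bash
python3 -m inch '{"travel":[[0,2,0],[0,4,0],[0,4,0],[0,4,0]],"turn":[0,0,0,0],"claw":[1,1,1,1]}'
```

```text
time: 3.2
tool_pos: [0.4782, 0.3145, 0.1848]
tool_rot: [3.14, 0.001, 3.116]
contact_force: [-1.7, 6.0, 5.8]
opening: 0.0215
grip_force: 60.0
```

```bash
python3 -m inch '{"travel":[[0,2,0],[0,2,-1],[0,2,-1],[0,2,-1]],"turn":[0,0,0,0],"claw":[1,1,1,1]}'
```

```text
time: 3.6
tool_pos: [0.4777, 0.3153, 0.1846]
tool_rot: [-3.141, -0.001, 3.116]
contact_force: [-0.2, -0.3, -2.4]
opening: 0.0215
grip_force: 60.0
```

```bash
python3 -m inch '{"travel":[[0,0,-6],[0,0,-16],[0,0,-30],[0,0,-46],[0,0,-62],[0,0,-78],[0,0,-94],[0,0,-107],[0,0,-113],[0,0,-115],[0,0,-115],[0,0,-115]],"turn":[0,0,0,0,0,0,0,0,0,0,0,0],"claw":[1,1,1,1,1,1,1,1,1,1,1,1]}'
```

```text
time: 4.8
tool_pos: [0.4777, 0.3156, 0.2995]
tool_rot: [-3.141, -0.001, 3.116]
contact_force: [-0.4, 0.3, -2.1]
opening: 0.0215
grip_force: 60.0
```

```bash
python3 -m inch '{"travel":[[-1,-10,0],[-2,-30,0],[-4,-60,0],[-7,-95,0],[-9,-130,0],[-12,-165,0],[-14,-200,0],[-17,-232,0],[-19,-258,0],[-20,-273,0],[-20,-279,0],[-20,-279,0]],"turn":[0,0.1,0.3,0.5,0.7,0.9,1.1,1.2,1.2,1.2,1.2,1.2],"claw":[1,1,1,1,1,1,1,1,1,1,1,1]}'
python3 - <<'E'
from h import *
snap('top','top2');s=snap('side','side2');print(robot.observe()['tool_pos'],robot.observe()['tool_rot'],robot.observe()['contact_force'])
a=cv2.imread('pics/side2.png')[140:260,260:400];b=cv2.imread('pics/top2.png')[120:240,180:300]
cv2.imwrite('pics/c2.png',cv2.resize(np.hstack([a,b]),None,fx=3,fy=3,interpolation=cv2.INTER_CUBIC))
E
```

```text
time: 6.0
tool_pos: [0.4906, 0.0356, 0.3]
tool_rot: [3.142, -0.001, 3.01]
contact_force: [-0.2, 0.6, -2.7]
opening: 0.0216
grip_force: 60.0
[0.49068105 0.03672958 0.30009934] [ 3.14119540e+00 -3.20126346e-04  3.01158188e+00] [-0.04597736 -0.11062406 -1.76566469]
```

View pics/c2.png

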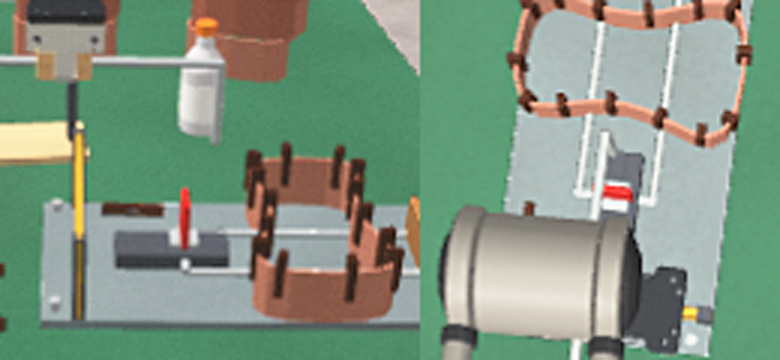

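```bash
python3 - <<'E'
from h import *
t=load('top2');s=load('side2')
T=lambda x,y:(t,180+(x-420)/3,120+y/3);S=lambda x,y:(s,260+x/3,140+y/3)
print(tri([T(619,154),S(214,140)]),tri([T(605,135),S(219,62)]))
print('rim near edge clear: bend z.252',atz(*T(605,135),.252),'tip pixel at z.157',atz(*T(619,154),.157))
print('predicted tip px when leg at st(.145,0) ',(proj(t,[.6498,.0147,.157])-[180,120])*3+[420,0],(proj(s,[.6498,.0147,.157])-[260,140])*3)
yw=-.1298;R=np.array([[np.cos(yw),np.sin(yw)],[-np.sin(yw),np.cos(yw)]])
for q in((590,103),(620,103),(640,110)):print('rim st',R@(atz(*T(*q),.08)[:2]-[.506,.0335]))
E
```

```text
[0.64483253 0.0049582  0.16659775] [0.64697166 0.01211331 0.25274495]
rim near edge clear: bend z.252 [0.64708971 0.01217447 0.252     ] tip pixel at z.157 [0.64563739 0.00574014 0.157     ]
predicted tip px when leg at st(.145,0)  [609.90623068 149.87182265] [215.25988618 143.51511902]
rim st [0.20402438 0.03457007]
rim st [0.20785539 0.00354558]
rim st [ 0.20307949 -0.01808622]
```

The leg is about 17–20 mm behind the lever's face and clear of the rim, so I descend.

```bash
python3 -m inch '{"travel":[[0,0,8],[0,0,20],[0,0,35],[0,0,50],[0,0,65],[0,0,79],[0,0,91],[0,0,101],[0,0,107],[0,0,110],[0,0,110],[0,0,110]],"turn":[0,0,0,0,0,0,0,0,0,0,0,0],"claw":[1,1,1,1,1,1,1,1,1,1,1,1]}'
python3 - <<'E'
from h import *
snap('top','top3');s=snap('side','side3');o=robot.observe();print(o['tool_pos'],o['contact_force'],o['torque'])
a=cv2.imread('pics/side3.png')[160:260,260:360];b=cv2.imread('pics/top3.png')[140:240,200:300]
cv2.imwrite('pics/c3.png',cv2.resize(np.hstack([a,b]),None,fx=4,fy=4,interpolation=cv2.INTER_CUBIC))
E
```

```text
time: 7.3
tool_pos: [0.4911, 0.0364, 0.1906]
tool_rot: [3.141, 0.001, 3.012]
contact_force: [0.3, -0.5, -1.3]
opening: 0.0217
grip_force: 60.0
[0.49113179 0.0363057  0.19071735] [-0.32750838  0.25652893 -1.56467449] [0.02379746 0.07317339 0.0024126 ]
```

View pics/c3.png

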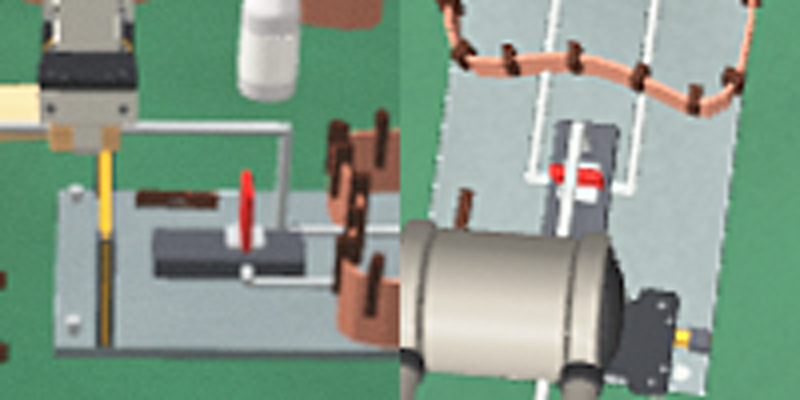

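```bash
python3 -m inch '{"travel":[[4,0,0],[9,0,0],[13,0,0],[16,0,0],[18,0,0],[20,0,0],[22,0,0],[25,0,0],[28,0,0],[31,0,0],[33,0,0],[33,0,0]],"turn":[0,0,0,0,0,0,0,0,0,0,0,0],"claw":[1,1,1,1,1,1,1,1,1,1,1,1]}'
python3 -m inch '{"travel":[[2,0,0],[5,0,0],[8,0,0],[10,0,0],[12,0,0],[13,0,0]],"turn":[0,0,0,0,0,0],"claw":[1,1,1,1,1,1]}'
python3 - <<'E'
from h import *
o=robot.observe();print(o['tool_pos'],o['contact_force'],o['torque'])
E
```

```text
time: 8.6
tool_pos: [0.4578, 0.0407, 0.1903]
tool_rot: [3.142, -0.0, 3.012]
contact_force: [0.6, -0.9, -1.3]
opening: 0.0216
grip_force: 60.0
time: 9.2
tool_pos: [0.4451, 0.0423, 0.1903]
tool_rot: [3.142, 0.0, 3.011]
contact_force: [3.5, -0.3, -2.2]
opening: 0.0217
grip_force: 60.0
[0.44508227 0.0423151  0.19027751] [ 3.54983936 -0.2737773  -2.22814453] [-0.09025634 -0.71253572 -0.03060841]
```

```bash
python3 -m inch '{"travel":[[1,0,0],[2,0,0],[3,0,0],[4,0,0],[4,0,0]],"turn":[0,0,0,0,0],"claw":[1,1,1,1,1]}'
python3 -m inch '{"travel":[[1,0,0],[1.5,0,0],[2,0,0],[2,0,0]],"turn":[0,0,0,0],"claw":[1,1,1,1]}'
```

```text
time: 9.7
tool_pos: [0.4411, 0.0429, 0.1902]
tool_rot: [3.142, -0.0, 3.011]
contact_force: [1.0, -0.4, -1.7]
opening: 0.0218
grip_force: 60.0
time: 10.1
tool_pos: [0.4392, 0.0431, 0.1902]
tool_rot: [3.142, -0.0, 3.011]
contact_force: [2.0, -0.7, -1.4]
opening: 0.0217
grip_force: 60.0
```

```bash
python3 -m inch '{"travel":[[1,0,0],[1.5,0,0],[2,0,0],[2,0,0]],"turn":[0,0,0,0],"claw":[1,1,1,1]}'
python3 -m inch '{"travel":[[1,0,0],[1.5,0,0],[2,0,0],[2,0,0]],"turn":[0,0,0,0],"claw":[1,1,1,1]}'
```

```text
time: 10.5
tool_pos: [0.4372, 0.0433, 0.1902]
tool_rot: [3.142, -0.0, 3.011]
contact_force: [2.4, -0.4, -2.2]
opening: 0.022
grip_force: 60.0
time: 10.9
tool_pos: [0.4352, 0.0436, 0.1902]
tool_rot: [3.141, -0.0, 3.011]
contact_force: [1.6, 0.2, -1.3]
opening: 0.0219
grip_force: 60.0
```

```bash
python3 -m inch '{"travel":[[1,0,0],[1.5,0,0],[2,0,0],[2,0,0]],"turn":[0,0,0,0],"claw":[1,1,1,1]}'
python3 -m inch '{"travel":[[1,0,0],[1.5,0,0],[2,0,0],[2,0,0]],"turn":[0,0,0,0],"claw":[1,1,1,1]}'
```

```text
time: 11.3
tool_pos: [0.4339, 0.0438, 0.1902]
tool_rot: [3.141, 0.002, 3.011]
contact_force: [6.0, -1.0, -5.3]
opening: 0.0213
grip_force: 60.0
time: 11.7
tool_pos: [0.4334, 0.0438, 0.1905]
tool_rot: [3.141, 0.005, 3.011]
contact_force: [9.8, -2.3, -7.1]
opening: 0.0218
grip_force: 60.0
```

```bash
python3 -m inch '{"travel":[[0.4,0,0],[0.4,0,0],[0.4,0,0]],"turn":[0,0,0],"claw":[1,1,1]}'
python3 -m inch '{"travel":[[0,0,0],[0,0,0]],"turn":[0,0],"claw":[1,1]}'
python3 - <<'E'
from h import *
for i in range(3):
    s=snap('side','side4');o=robot.observe();print(np.round(o['contact_force'],2),np.round(o['torque'],2),o['tool_pos'])
E
```

```text
time: 12.0
tool_pos: [0.4334, 0.0438, 0.1906]
tool_rot: [3.141, 0.006, 3.011]
contact_force: [12.6, -2.1, -8.9]
opening: 0.0218
grip_force: 60.0
time: 12.2
tool_pos: [0.4334, 0.0438, 0.1906]
tool_rot: [3.141, 0.006, 3.011]
contact_force: [12.3, -1.3, -7.7]
opening: 0.0212
grip_force: 60.0
[12.31 -1.39 -8.14] [-0.23 -1.85  0.01] [0.43337267 0.04381083 0.19057332]
[13.13 -1.75 -7.44] [-0.2  -1.93 -0.01] [0.43336914 0.04379516 0.19057081]
[12.81 -1.68 -9.01] [-0.21 -1.84  0.06] [0.43338805 0.0438091  0.19057839]
```

```bash
python3 -m inch '{"travel":[[0,0,0],[0,0,0],[0,0,0],[0,0,0],[0,0,0],[0,0,0],[0,0,0],[0,0,0],[0,0,0],[0,0,0],[0,0,0],[0,0,0]],"turn":[0,0,0,0,0,0,0,0,0,0,0,0],"claw":[1,1,1,1,1,1,1,1,1,1,1,1]}'
python3 - <<'E'
from h import *
t=snap('top','top5');s=snap('side','side5');o=robot.observe();print(o['contact_force'])
a=cv2.imread('pics/side5.png')[160:260,260:360];b=cv2.imread('pics/top5.png')[140:240,200:300]
cv2.imwrite('pics/c5.png',cv2.resize(np.hstack([a,b]),None,fx=4,fy=4,interpolation=cv2.INTER_CUBIC))
E
```

```text
time: 13.55
tool_pos: [0.4334, 0.0438, 0.1906]
tool_rot: [3.141, 0.006, 3.011]
contact_force: [12.9, -0.5, -8.2]
opening: 0.0218
grip_force: 60.0
[13.40899699 -1.66616241 -7.85836893]
```

View pics/c5.png

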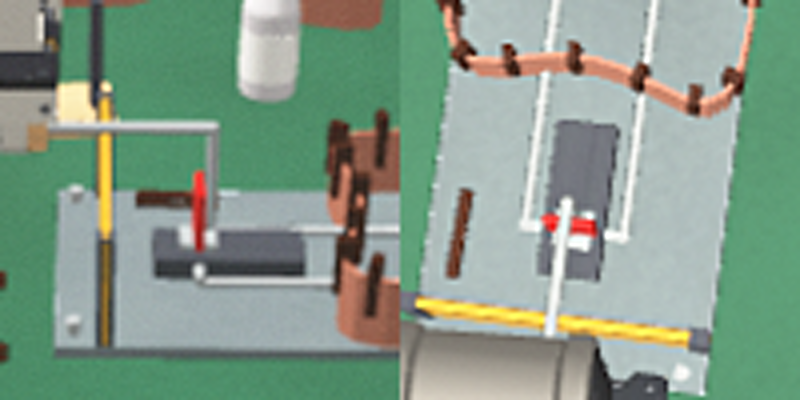

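The lever is home: the leg at (213,200) bears on it at (200,210), and the rod is still level. Now I back off and lift.

```bash
python3 -m inch '{"travel":[[-1,0,0],[-2,0,0],[-4,0,0],[-8,0,0],[-13,0,0],[-18,0,0],[-20,0,0],[-20,0,0]],"turn":[0,0,0,0,0,0,0,0],"claw":[1,1,1,1,1,1,1,1]}'
python3 -m inch '{"travel":[[0,0,-8],[0,0,-20],[0,0,-35],[0,0,-50],[0,0,-65],[0,0,-79],[0,0,-91],[0,0,-101],[0,0,-107],[0,0,-110],[0,0,-110],[0,0,-110]],"turn":[0,0,0,0,0,0,0,0,0,0,0,0],"claw":[1,1,1,1,1,1,1,1,1,1,1,1]}'
python3 - <<'E'
from h import *
o=robot.observe();p=o['tool_pos'];y=o['tool_rot'][2];print(p,o['tool_rot'],o['contact_force'],o['torque'])
d=np.array([.4777,.3153])-p[:2];print('travel',1e3*(d@[np.cos(y),np.sin(y)]),1e3*(d@[np.sin(y),-np.cos(y)]),'turn',-np.degrees(3.116-y)/5)
E
```

```text
time: 14.45
tool_pos: [0.451, 0.0415, 0.1901]
tool_rot: [3.142, -0.0, 3.011]
contact_force: [-0.2, -0.4, -3.0]
opening: 0.022
grip_force: 60.0
time: 15.65
tool_pos: [0.4506, 0.0416, 0.2998]
tool_rot: [3.142, -0.001, 3.011]
contact_force: [0.8, 1.0, -2.1]
opening: 0.0218
grip_force: 60.0
[0.45059255 0.04158063 0.29979061] [ 3.14152675e+00 -8.78508886e-04  3.01143328e+00] [ 0.79528965  1.01738097 -2.14865667] [0.02845704 0.08902171 0.01725669]
travel 8.648479650046816 274.92237334222455 turn -1.1982463850229401
```

```bash
python3 -m inch '{"travel":[[0,10,0],[1,30,0],[2,60,0],[3,95,0],[4,130,0],[5,165,0],[6,200,0],[7,232,0],[8,256,0],[8.6,269,0],[8.6,275,0],[8.6,275,0]],"turn":[0,-0.1,-0.3,-0.5,-0.7,-0.9,-1.1,-1.2,-1.2,-1.2,-1.2,-1.2],"claw":[1,1,1,1,1,1,1,1,1,1,1,1]}'
python3 -m inch '{"travel":[[0,0,8],[0,0,20],[0,0,35],[0,0,50],[0,0,65],[0,0,75],[0,0,82],[0,0,85],[0,0,85],[0,0,85]],"turn":[0,0,0,0,0,0,0,0,0,0],"claw":[1,1,1,1,1,1,1,1,1,1]}'
python3 - <<'E'
from h import *
t=snap('top','top6');s=snap('side','side6');o=robot.observe();print(o['tool_pos'],o['tool_rot'],o['contact_force'])
a=cv2.imread('pics/side6.png')[130:230,230:330];b=cv2.imread('pics/top6.png')[165:265,110:210]
cv2.imwrite('pics/c6.png',cv2.resize(np.hstack([a,b]),None,fx=4,fy=4,interpolation=cv2.INTER_CUBIC))
E
```

```text
time: 16.85
tool_pos: [0.4778, 0.3156, 0.2998]
tool_rot: [-3.141, -0.001, 3.117]
contact_force: [1.1, -0.6, -2.5]
opening: 0.0214
grip_force: 60.0
time: 17.85
tool_pos: [0.4782, 0.3155, 0.2158]
tool_rot: [3.141, 0.001, 3.116]
contact_force: [0.4, -0.1, -1.6]
opening: 0.0216
grip_force: 60.0
[0.47820088 0.31551707 0.21587185] [3.14092482e+00 1.14538586e-03 3.11624959e+00] [-0.45414458  0.05888822 -1.71100346]
```

View pics/c6.png

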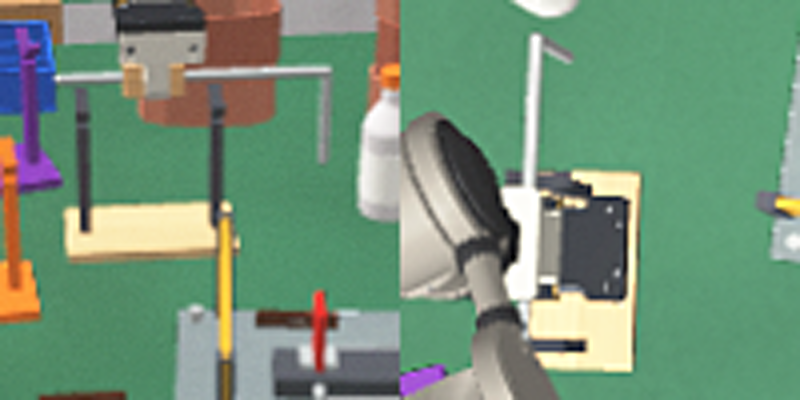

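The rod hangs level over both posts with its leg down. I lower it into the rests.

```bash
python3 -m inch '{"travel":[[0,0,5],[0,0,11],[0,0,17],[0,0,22],[0,0,26],[0,0,29],[0,0,30.5],[0,0,31],[0,0,31]],"turn":[0,0,0,0,0,0,0,0,0],"claw":[1,1,1,1,1,1,1,1,1]}'
```

```text
time: 18.85
tool_pos: [0.478, 0.3154, 0.1844]
tool_rot: [3.141, 0.0, 3.116]
contact_force: [0.1, 0.2, -3.1]
opening: 0.0219
grip_force: 60.0
```

```bash
python3 -m inch '{"travel":[[0,0,0.5],[0,0,1],[0,0,1],[0,0,1]],"turn":[0,0,0,0],"claw":[1,1,1,1]}'
```

```text
time: 19.25
tool_pos: [0.4781, 0.3154, 0.1842]
tool_rot: [3.141, 0.001, 3.116]
contact_force: [-2.5, -1.9, 4.9]
opening: 0.0216
grip_force: 60.0
```

Seated (+7 N). Releasing gently, then retreating upward.

```bash
python3 -m inch '{"travel":[[0,0,-0.8],[0,0,-0.8],[0,0,-0.8],[0,0,-0.8],[0,0,-0.8],[0,0,-0.8],[0,0,-0.8],[0,0,-0.8],[0,0,-0.8],[0,0,-0.8]],"turn":[0,0,0,0,0,0,0,0,0,0],"claw":[0.5,0.2,0,-0.3,-0.6,-1,-1,-1,-1,-1]}' 20
python3 -m inch '{"travel":[[0,0,-10],[0,0,-25],[0,0,-50],[0,0,-80],[0,0,-110],[0,0,-130],[0,0,-130],[0,0,-130]],"turn":[0,0,0,0,0,0,0,0],"claw":[-1,-1,-1,-1,-1,-1,-1,-1]}'
python3 - <<'E'
from h import *
t=snap('top','top7');s=snap('side','side7')
a=cv2.imread('pics/side7.png')[130:230,230:330];b=cv2.imread('pics/top7.png')[165:265,110:210]
cv2.imwrite('pics/c7.png',cv2.resize(np.hstack([a,b]),None,fx=4,fy=4,interpolation=cv2.INTER_CUBIC))
E
```

```text
time: 20.25
tool_pos: [0.4779, 0.3154, 0.184]
tool_rot: [3.142, -0.0, 3.116]
contact_force: [-0.2, -0.1, 0.2]
opening: 0.0898
grip_force: 0.0
time: 21.05
tool_pos: [0.4778, 0.3153, 0.3143]
tool_rot: [3.141, 0.001, 3.116]
contact_force: [-0.6, 0.1, 0.1]
opening: 0.0921
grip_force: 0.0
```

View pics/c7.png

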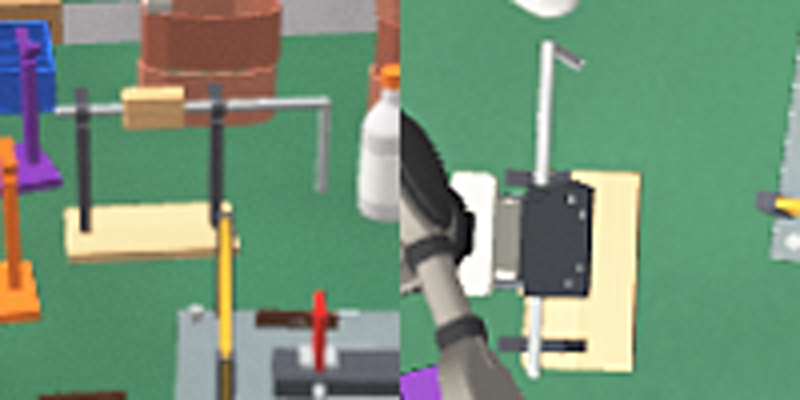

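The rod lies in both rests as it started, with its leg down, and the lever is still drawn home.

```bash
python3 -c "
from cell import robot
print(robot.hand_in())"
```

```text
the job is handed in; nothing more can be done
None
```

I handed in the job at about 21 s of the 72 s allowed, and no verdict was returned: the lever was held home at roughly 13–14 N (from the wrist force) for over a second, and the last pictures show it still home and the rod back in its rack, leg down.

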